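Free the clamped sample cell with the ratchet

ROBOT

A 6-joint arm with a two-finger parallel gripper is mounted at the origin on the work surface. World frame = base frame: x ahead of the robot, y to its left, z up, the work surface at z = 0. Lengths are in mm, angles in rad, forces in N, time in s.
With the tool pointing down it reaches from about 275 to 750 mm from the base axis. Payload 10.2 kg.
Tool frame: the origin (TCP) lies between the finger pads; the fingertips stand 17 mm ahead of it and the grasp point (between the pads) lies 2 mm behind it; z points along the fingers, y is the line along which they close (so a half turn about z gives the same grasp; the last joint's range is limited). The gripper opens to 85 mm and grips with 20 to 120 N. Pads are 22 mm wide; open, the fingers measure 114 mm over their backs; the gripper's body (76 mm by 85 mm) begins 54 mm behind the grasp point. The pads swing forward as they close: fully open they stand 13 mm farther back than shut.
Start: joints at [-1.512, 0.313, 1.498, -0, 1.331, -0.223], TCP at [145.981, -504.302, 248.294] pointing down, gripper open.
Joint ranges: [-2.94, 2.94], [-0.97, 2.17], [0.19, 2.56], [-1.23, 4.37], [0.02, 3.11], [-2.88, 2.88]. Speed limits (rad/s): [2.39, 2.39, 3.01, 3.14, 3.14, 3.14].

INTERFACE

Orientations are given as a unit quaternion [w, x, y, z].
In Python, from rig import * gives the robot as it stands.
- The arm moves only by the tool step_arm, never from a script. Its argument "commands" is text: rows parted by semicolons, each of 7 numbers parted by spaces: the opening, from 0 (shut) to 1 (fully open), then the shift along the tool's x, y, z in cm, then the turn, a rotation vector about the tool's x, y, z in rad. In form: hand x y z rx ry rz; .... A call has 1 to 20 rows; each row is the pose to reach, as a shift and turn from the pose commanded when the call began, along the tool's axes at that moment; what a row does not reach only later rows make up. A row lasts 1/12 s, in which the tool goes at most 41.7 mm and 7.16 degrees, less where a joint would pass 70% of its speed; a pose out of reach is approached as far as the arm can. A call with a gripper value outside its range is refused whole. The fingers move at their own pace and stop on an object; "newtons" is the grip in N (left out, the last holds). Time passes only in rows, so rows that repeat a pose let the fingers close. It gives the time, the measured TCP pose, the force, the opening and the grip force at its end, in the units of the state.
- sense(): the state, without advancing time (a new reading comes with each control period).
- capture(name): name is "scene" or "top" or "wrist"; returns the picture (400x640x3 uint8, red, green, blue); there is no depth.
- camera_model(name): a dict with "mtx" (3x3 intrinsics, pixels), "k1" (the pictures are not rectified: a ray, as slopes to the right and down, at radius r is drawn at 1 + k1 r^2 times it, then the intrinsics apply), "eye" and "rotation" of the camera in the world. Camera axes: x right, y down, z forward; pixel columns grow to the right and rows downward; lengths in mm; the calibration is good to about 2 mm. A picture is of the moment at which its call begins: read the wrist's pose just before it. camera_model takes no time and is no camera call; for the wrist camera it gives the pose at the moment of the call.
- finish_job(): hands the job in; it is judged then, once.
Trained networks look in the newest picture that a camera, given by its name, has taken for a name from the list of things; names that differ only in an ending like _2 or _b are one class to them, and where a whole thing is asked for, a point or a joint stands for the part that bears it (a point fixed in the world has none). Each returns a list of dicts, best first, with "score" (0 to 1); they miss things now and then, are a little off and sometimes report something else, mostly with a low value. They report only what shows in the picture. A call takes as long as a camera call.
- search_frame(camera, label): "rect" ([centre column, centre row, width, height] in pixels, round what is visible of it).
- trace(camera, label): "mask" (400x640 bool, what is visible of it) and "rect" ([centre column, centre row, width, height] in pixels, round what is visible of it).
- spot_point(camera, label): "xy" ([column, row] in pixels: a listed point, or the origin of a listed thing).
The state is a dict: "time_s": time; "joints": joint angles; "dq": joint speeds; "tau": joint torques, N m; "eef_pos": TCP position; "ee_rot": TCP orientation; "force": force on the tool from outside, world axes, zero at the start; "wrist_torque": the same for the moment, N m; "grip_width": opening from 0.0 (shut) to 1.0 (fully open); "grip_force": force on a finger pad.
Only numpy, scipy, OpenCV 4.12 (cv2) and the standard library are available. Lean on these libraries where they do the work, as an engineer would, in place of code of your own. Each camera call takes 0.05 s, during which the arm holds its last target. There are 200 camera calls.

TASK

Free the sample cell: first flip the ratchet's orange direction lever over to its loosening side, then work the ratchet handle, as many strokes as it takes, until the two blue clamp dogs stand clear of the cell's flange. Then lift the brass-knobbed cell straight out and set it down gently, upright, in the blue cork-lined tray. Leave the other things on the bench where they are.

Things in the scene. Friction and masses are not known exactly. Their poses are not given: they have to be found in the camera images.
- fixture: Fixed aluminium clamping fixture: plate 290 x 340 mm, 15 mm thick, flat on the bench; origin on its underside (plate spans x -150..140, y -170..170 mm), z up. Ratchet on the upright bolt at (60, -90) mm, clamped cell at (20, 120) mm. Two black stop posts (12 mm thick, tops 85 mm above the bench) stand 90 mm from the bolt axis at the ends of the handle's swing.
- guard_edge (a point): Lower middle of the yellow front (-x) edge, 178 mm above the bench, of the clear plastic guard that roofs the ratchet head: 100 mm wide along y, running 107 mm back to two thin posts at its far corners, 187 mm high at most. Open at front and sides: the lever can be reached only under this edge, the tool leaning back towards the robot by about 30 to 45 degrees. Axes as the fixture's.
- bolt_axis (a point): Point on the upright axis of the clamp bolt, ratchet handle and direction lever, on the top face of the ratchet head (85 mm above the bench). The head is 68 mm in diameter, 55 to 85 mm above the bench. Axes as the fixture's.
- bolt (a joint): Clamp bolt's rotation (rad): 0 = tight (no further that way), grows as it loosens, anticlockwise seen from above, up to 1.9. Only the ratchet turns it, with about 0.8 N m; it stays where left. Each rad draws both dogs back 9 mm; they are clear of the flange from about 0.7, well clear at 1.0.
- handle (a joint): Handle's swing about the bolt axis (rad), -0.7 to 0.7; at 0 it points to the fixture's -x; grows anticlockwise from above (grip to the robot's right) = loosening. Stays where left (0.25 N m). Lever on the loosening side: this way drives the bolt after up to 0.35 rad of play (7 N at the grip), the other way slips back freely; lever on the tightening side: the reverse. One stroke is rarely enough.
- handle_grip (a point): Middle of the black round grip of the ratchet handle, 150 mm from the bolt axis, 70 mm above the bench. Its x axis lies along the handle and points to the bolt axis. The grip is 24 mm in diameter and runs 90 to 205 mm from the axis.
- lever (a joint): Direction lever's angle relative to the handle (rad): 0 = tightening side (the starting side; tab 26 degrees to the +y side of the handle, left seen from the robot, over the red dot), 0.9 = loosening side (tab 26 degrees to the -y side, right, over the green dot). Push it all the way over (0.7 at least; half way it engages nothing). It turns with about 2 N at the tab and stays where left.
- lever_tab (a point): Middle of the upright orange tab of the direction lever, 45 mm from the bolt axis and 105 mm above the bench. The point's x axis points to the bolt axis. The tab is 18 mm long (along x), 8 mm thick (along y), and stands from 89 to 115 mm above the bench.
- cell: Loose steel sample cell, 0.35 kg: flange 64 mm diameter x 10 mm, body 40 mm diameter, brass knob 32 mm diameter from 66 to 92 mm above its underside. Origin: centre of its underside, z up; stands on the plate, 15 mm above the bench. Two sliding dogs with blue lips at its -x and +x sides (30 mm wide, tops 20 mm above the plate) overlap the flange by 6 mm until the bolt is loosened.
- cell_knob (a point): Middle of the brass knob, on the cell's axis, 79 mm above the cell's underside.
- tray: Blue square tray, fixed, cork-lined, 130 x 130 mm outside, 25 mm high, walls 4 mm, floor 5 mm thick; origin at the centre of its underside. It changes places with the parts box.
- parts_box: Grey divided box of fittings, 130 x 130 mm, 45 mm high, fixed, origin at the centre of its underside; bystander.
- spare_cell: Bystander: a like cell with a black knob (64 mm diameter, 92 mm high), standing loose on the bench; origin at the centre of its underside.
- bottle: Bystander: amber jar with white cap, 60 mm diameter, 130 mm high; origin at the centre of its underside.
- mug: Bystander: white mug, 80 mm diameter, 90 mm high; origin at the centre of its underside.
- calculator: Bystander: flat black calculator, 140 x 75 x 15 mm; origin at the centre of its underside.
- screwdriver: Bystander: screwdriver lying on the bench, about 200 mm long, red handle to its -x end.
- spare_socket: Bystander: steel socket standing on end, 32 mm diameter, 38 mm high; origin at the centre of its underside.

How it is judged (in metres and radians):
On the way, in this order (a step that is already met when the one before it is completed fails the run):
1. the direction lever is thrown to the loosening side (0.7 rad or more) while the bolt is still tight (value of joint lever above 0.7 rad and value of joint bolt below 0.3 rad), for 0.2 s.
2. the bolt is loosened (0.7 rad or more) with the ratchet, the cell still in its seat (value of joint bolt above 0.7 rad and distance of cell from where it was at the start of the episode below 0.02 m), for 0.2 s.
At the end, for the whole second after the job is handed in: The bolt is loosened by 0.7 rad or more, and the cell stands upright (within 0.1 rad) and at rest on the tray's floor, inside its walls, released (value of joint bolt above 0.7 rad and angle between cell's own z axis and vertical below 0.1 rad and z of cell in the frame of tray between 0 and 0.01 m and linear speed of cell below 0.02 m/s and x of cell in the frame of tray between -0.05 and 0.05 m and y of cell in the frame of tray between -0.05 and 0.05 m); the robot touches nothing.
It fails at once if a bystander is pushed more than 30 mm (distance of any of spare_cell, bottle, mug, calculator, screwdriver, spare_socket from where it was at the start of the episode above 0.03 m).
It fails at once if a standing bystander is knocked over (angle between any of spare_cell, bottle, mug, spare_socket's own z axis and vertical above 0.5 rad).
It fails at once if the cell is dropped into the tray (arrives faster than 0.5 m/s, a fall of more than about 13 mm) (x of cell in the frame of tray between -0.065 and 0.065 m and y of cell in the frame of tray between -0.065 and 0.065 m and z of cell in the frame of tray below 0.06 m and linear speed of cell above 0.5 m/s).
It also fails if it takes over 72 s, if anything falls off the work surface, if the arm or the gripper's body presses on something with over 40 N, if the wrist force passes 120 N, or if a joint passes its speed limit or range.

## Working session

There is one attempt and no reset: what is moved stays moved. The work goes in short steps, Python scripts to look and compute and a tool call to move; the robot and the scene stay as the last step left them, time stands still between calls to the robot, and variables do not carry over. Pictures are saved under pics/ and viewed, at most 10 in all, crops included, and the job is handed in when it is done.

Besides the shell and the picture viewer there is one more tool, called after ">>>" as name(argument=value, ...) on one line, values as JSON. step_arm: Moves the arm, as the interface text tells. Its arguments: {"type":"object","properties":{"commands":{"type":"string"},"newtons":{"type":"number"}},"required":["commands"]}

```bash
ls; mkdir -p pics
cat > h.py <<'E'
from rig import *
import numpy as np, cv2
from scipy.spatial.transform import Rotation as R
def ray(m,uv):
    K=np.array(m["mtx"]);d=np.array([(uv[0]-K[0,2])/K[0,0],(uv[1]-K[1,2])/K[1,1]]);s=d.copy()
    for _ in range(20): s=d/(1+m["k1"]*(s@s))
    return np.array(m["rotation"])@np.array([s[0],s[1],1.])
def at(m,uv,z):
    e=np.array(m["eye"]);r=ray(m,uv);return e+r*(z-e[2])/r[2]
def proj(m,p):
    c=np.array(m["rotation"]).T@(np.array(p)-np.array(m["eye"]));s=c[:2]/c[2];s=s*(1+m["k1"]*(s@s))
    K=np.array(m["mtx"]);return K[:2,:2]@s+K[:2,2]
def tcp():
    s=sense();q=s["ee_rot"];return np.array(s["eef_pos"]),R.from_quat([q[1],q[2],q[3],q[0]])
def go(p,Rm=None):
    "shift cm and rotvec in tool axes to reach p, Rm"
    t,r=tcp();print("cm",np.round(r.inv().apply(np.array(p)-t)/10,2),"rv",np.round((r.inv()*Rm).as_rotvec(),3) if Rm is not None else "")
E
cat > a.py <<'E'
from h import *
H={"guard_edge":178,"bolt_axis":85,"handle_grip":70,"lever_tab":105,"cell_knob":94,"fixture":0,"tray":0,"parts_box":0,"spare_cell":0,"bottle":0,"mug":0,"cell":15}
for c in ["top","scene"]:
    im=capture(c);cv2.imwrite(f"pics/{c}0.png",im[:,:,::-1]);m=camera_model(c);print(c,np.round(m["eye"]))
    for n,z in H.items():
        for d in spot_point(c,n)[:2]: print(n,round(d["score"],2),np.round(d["xy"]),np.round(at(m,d["xy"],z),1))
print(sense())
E
python3 a.py
```

```text
pics
top [ 403.  -41. 1569.]Traceback (most recent call last):
  File "a.py", line 6, in <module>
    for d in spot_point(c,n)[:2]: print(n,round(d["score"],2),np.round(d["xy"]),np.round(at(m,d["xy"],z),1))
                                                                                         ~~^^^^^^^^^^^^^
  File "h.py", line 9, in at
    e=np.array(m["eye"]);r=ray(m,uv);return e+r*(z-e[2])/r[2]
                           ~~~^^^^^^
  File "h.py", line 7, in ray
    return np.array(m["rotation"])@np.array([s[0],s[1],1.])
           ~~~~~~~~~~~~~~~~~~~~~~~^~~~~~~~~~~~~~~~~~~~~~~~~
ValueError: matmul: Input operand 1 has a mismatch in its core dimension 0, with gufunc signature (n?,k),(k,m?)->(n?,m?) (size 3 is different from 4)
```

```bash
python3 - <<'E'
s=open('h.py').read()
s=s.replace('np.array(m["rotation"])','rot(m)').replace('def ray','def rot(m):\n    q=m["rotation"];return R.from_quat([q[1],q[2],q[3],q[0]]).as_matrix()\ndef ray',1)
open('h.py','w').write(s)
E
python3 a.py
```

```text
top [ 403.  -41. 1569.]
guard_edge 0.87 [353. 152.] [ 598.7 -150.8  178. ]
guard_edge 0.43 [349. 140.] [ 635.6 -139.3  178. ]
bolt_axis 0.58 [347. 138.] [ 654.6 -141.8   85. ]
handle_grip 0.78 [367. 187.] [ 506.4 -196.8   70. ]
lever_tab 0.41 [346. 150.] [ 615.6 -136.8  105. ]
cell_knob 0.65 [284. 166.] [575.8  51.   94. ]
fixture 0.82 [324. 169.] [573.3 -69.4   0. ]
tray 0.7 [201. 159.] [615.3 321.    0. ]
parts_box 0.72 [206. 212.] [448.5 309.4   0. ]
spare_cell 0.75 [419. 248.] [ 314.4 -364.     0. ]
spare_cell 0.31 [431. 139.] [ 659.7 -415.6    0. ]
bottle 0.72 [460. 184.] [ 512.9 -503.3    0. ]
bottle 0.16 [354. 150.] [ 632.8 -167.4    0. ]
mug 0.83 [432. 140.] [ 658.6 -420.7    0. ]
cell 0.6 [285. 168.] [578.6  52.9  15. ]
scene [1685. -175.  949.]
guard_edge 0.67 [279. 208.] [ 616.2 -154.6  178. ]
guard_edge 0.36 [408. 214.] [680.1 219.2 178. ]
bolt_axis 0.86 [282. 239.] [ 647.3 -150.7   85. ]
handle_grip 0.61 [268. 215.] [ 498.7 -190.8   70. ]
lever_tab 0.6 [282. 225.] [ 603.6 -146.9  105. ]
cell_knob 0.55 [344. 221.] [586.5  48.7  94. ]
fixture 0.85 [304. 247.] [592.2 -80.1 
[... 367 characters left out ...]
15. ]
{'time_s': 1.4, 'joints': array([-1.51239820e+00,  3.12918997e-01,  1.49769664e+00,  7.10857040e-06,
        1.33099929e+00, -2.23404841e-01]), 'dq': array([-0.00155639, -0.00097946, -0.00078595, -0.00090882, -0.0006877 ,
        0.00112519]), 'tau': array([-3.40543711e-04, -4.12168372e+01, -2.59898829e+01, -1.66180562e-04,
        4.60476876e-04, -3.74218757e-05]), 'eef_pos': array([ 145.98418307, -504.30411215,  248.28571554]), 'ee_rot': array([-1.08131726e-05,  9.90089916e-01,  1.40434887e-01,  4.35851082e-06]), 'force': array([ 0.33746491,  0.34274123, -0.19812536]), 'wrist_torque': array([ 0.01671608,  0.02942217, -0.04559282]), 'grip_force': 0.0, 'grip_width': 0.9971365085088737}
```

View pics/top0.png

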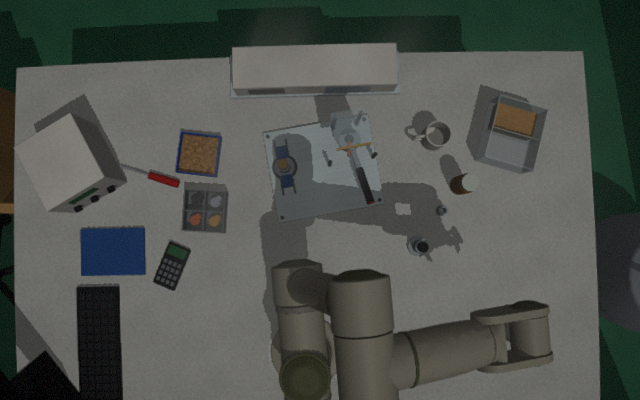

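View pics/scene0.png

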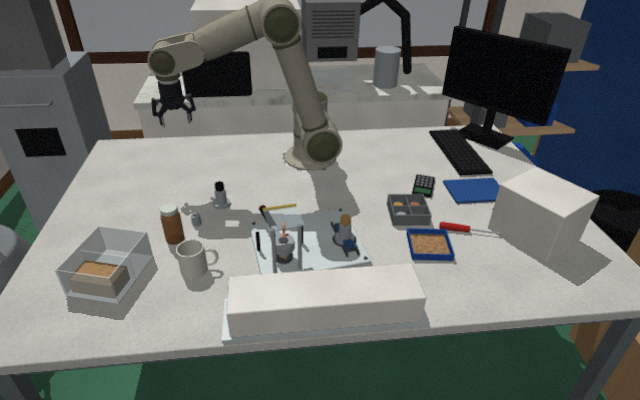

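```bash
cat >> h.py <<'E'
def fr(yaw,lean=0):
    "tool: y along -lateral, z down, leaning back by lean (z forward)"
    return R.from_euler('z',yaw)*R.from_euler('y',-lean)*R.from_euler('x',np.pi)
E
python3 - <<'E'
from h import *
t,r=tcp();m=camera_model("wrist");print("cam in tool",r.inv().apply(np.array(m["eye"])-t),r.inv().apply(rot(m)[:,2]))
print(np.array(m["mtx"])[0,0]);print(fr(.18,.6).as_matrix()[:,2])
go([430,-140,330],fr(.18,.35))
E
```

```text
cam in tool [  67.87026918    0.38166645 -125.18391001] [-2.68870227e-01 -6.28561277e-04  9.63176207e-01]
349.90720848769524
[ 0.55551994  0.1010877  -0.82533561]
cm [ 37.41 -27.1   -8.17] rv [-0.018  0.35   0.101]
```

>>> step_arm(commands="0.3 3 -2 -0.7 0 0.05 0.01; 0.3 6 -4.4 -1.3 0 0.1 0.02; 0.3 9 -6.6 -2 -0.004 0.15 0.03; 0.3 12 -8.8 -2.6 -0.006 0.2 0.04; 0.3 15 -11 -3.2 -0.008 0.25 0.05; 0.3 18 -13.2 -4 -0.01 0.3 0.06; 0.3 21 -15.4 -4.6 -0.01 0.35 0.07; 0.3 24 -17.6 -5.2 -0.01 0.4 0.08; 0.3 27 -19.6 -6 -0.02 0.45 0.09; 0.3 30 -21.8 -6.6 -0.02 0.5 0.1; 0.3 33 -24 -7.2 -0.02 0.55 0.1; 0.3 36 -26 -8 -0.02 0.6 0.1; 0.3 37.4 -27.1 -8.2 -0.02 0.6 0.1; 0.3 37.4 -27.1 -8.2 -0.02 0.6 0.1; 0.3 37.4 -27.1 -8.2 -0.02 0.6 0.1; 0.3 37.4 -27.1 -8.2 -0.02 0.6 0.1; 0.3 37.4 -27.1 -8.2 -0.02 0.6 0.1")

```text
time_s: 2.82
eef_pos: [429.6, -140.8, 330.1]
ee_rot: [-0.032, 0.952, 0.085, 0.294]
force: [0.1, 0.2, -0.4]
grip_width: 0.3
grip_force: 0.0
```

```bash
cat > b.py <<'E'
import sys
from h import *
H={"guard_edge":178,"bolt_axis":85,"handle_grip":70,"lever_tab":105,"cell_knob":94,"cell":15}
c="wrist";m=camera_model(c)
im=capture(c);cv2.imwrite(f"pics/{sys.argv[1]}.png",im[:,:,::-1]);print(c,np.round(m["eye"]),tcp()[0],sense()["force"])
for n,z in H.items():
    for d in spot_point(c,n)[:2]: print(n,round(d["score"],2),np.round(d["xy"]),np.round(at(m,d["xy"],z),1))
print(sense()["time_s"],sense()["joints"])
E
python3 b.py w0
```

```text
wrist [ 415. -145.  472.] [ 429.5501913  -140.83861898  330.10330248] [-1.44644027 -0.16025591 -0.57604376]
guard_edge 0.72 [367. 106.] [ 613.8 -151.1  178. ]
bolt_axis 0.64 [360. 120.] [ 654.8 -146.7   85. ]
handle_grip 0.92 [377. 240.] [ 509.4 -189.1   70. ]
lever_tab 0.97 [353. 146.] [ 607.7 -143.6  105. ]
cell_knob 0.66 [190. 144.] [581.1  50.9  94. ]
cell_knob 0.4 [206. 171.] [551.   22.1  94. ]
cell 0.88 [208. 170.] [581.5  53.8  15. ]
cell 0.24 [354. 145.] [ 655.8 -143.9   15. ]
3.1667 [-0.85763694 -0.14537437  1.89381357  0.57172698  1.1369249   0.35702039]
```

View pics/w0.png

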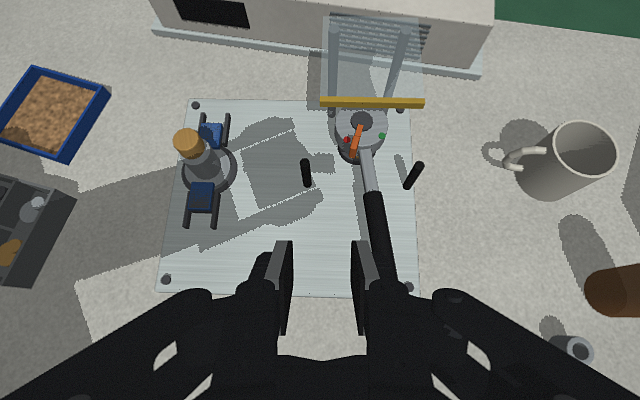

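```bash
cat >> h.py <<'E'
def tip(p,yaw,lean):
    Rm=fr(yaw,lean);go(np.array(p)-17*Rm.as_matrix()[:,2],Rm)
E
python3 - <<'E'
from h import *
m=camera_model("wrist")
for p in [(321,104),(424,107)]: print(at(m,p,178))
for p in [(560,-108,165),(605,-108,100),(610,-140,100),(611,-168,100)]: tip(p,.17,.77)
E
```

```text
[ 609.07102536 -105.52705824  178.        ]
[ 623.11392949 -204.65600468  178.        ]
cm [ 1.43 -0.68 19.53] rv [-0.015  0.17   0.002]
cm [ 1.42  0.2  27.39] rv [-0.015  0.17   0.002]
cm [ 1.37  3.44 27.31] rv [-0.015  0.17   0.002]
cm [ 1.05  6.21 27.06] rv [-0.015  0.17   0.002]
```

>>> step_arm(commands="0 0.3 -0.2 2 0 0.05 0; 0 0.6 -0.3 5 0 0.1 0; 0 1 -0.5 8 -0.01 0.15 0; 0 1.2 -0.6 11 -0.015 0.17 0; 0 1.4 -0.7 14 -0.015 0.17 0; 0 1.4 -0.7 17 -0.015 0.17 0; 0 1.4 -0.7 19 -0.015 0.17 0; 0 1.4 -0.6 21 -0.015 0.17 0; 0 1.4 -0.4 23 -0.015 0.17 0; 0 1.4 -0.2 25 -0.015 0.17 0; 0 1.4 0 26.2 -0.015 0.17 0; 0 1.4 0.1 26.8 -0.015 0.17 0; 0 1.4 0.2 27.2 -0.015 0.17 0; 0 1.4 0.2 27.4 -0.015 0.17 0; 0 1.4 0.2 27.4 -0.015 0.17 0; 0 1.4 0.2 27.4 -0.015 0.17 0")

```text
time_s: 4.5
eef_pos: [593.3, -109.8, 112.7]
ee_rot: [-0.031, 0.923, 0.08, 0.375]
force: [-0.4, -0.3, 0.4]
grip_width: -0.004
grip_force: 0.0
```

```bash
python3 b.py w1
```

```text
wrist [ 555. -117.  250.] [ 593.31956301 -109.8145615   112.72643121] [ 0.34856174  0.25574735 -0.08976657]
guard_edge 0.88 [508. 158.] [ 613. -154.  178.]
bolt_axis 0.78 [412. 200.] [ 651.  -149.2   85. ]
lever_tab 0.96 [407. 260.] [ 609.6 -144.8  105. ]
cell 0.89 [ 76. 296.] [580.6  53.1  15. ]
4.85 [-0.57106082  0.44594975  1.93154585  1.30904223  0.50868825 -0.28636651]
```

View pics/w1.png

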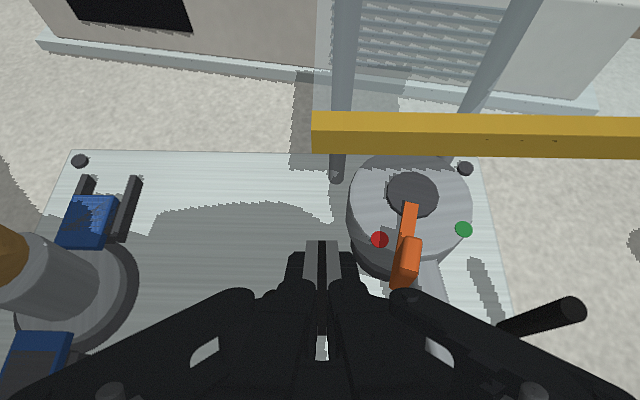

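>>> step_arm(commands="0 0 0.8 0 0 0 0; 0 0 1.6 0 0 0 0; 0 0 2.2 0 0 0 0; 0 0 2.7 0 0 0 0; 0 0 3.2 0 0 0 0; 0 0 3.7 0 0 0 0; 0 0 4.2 0 0 0 0; 0 0 4.7 0 0 0 0; 0 0 5.1 0 0 0 0; 0 0 5.5 0 0 0 0; 0 0 5.8 0 0 0 0; 0 0 5.8 0 0 0 0; 0 0 5.8 0 0 0 0")

```text
time_s: 5.93
eef_pos: [603.4, -167.2, 112.2]
ee_rot: [-0.031, 0.923, 0.08, 0.374]
force: [-0.2, -1.1, 0.0]
grip_width: 0.003
grip_force: 0.1
```

```bash
python3 b.py w2
```

```text
wrist [ 565. -174.  249.] [ 603.34479326 -167.15561282  112.20380308] [-0.64105937 -0.00986349 -0.37202263]
guard_edge 0.71 [278. 157.] [ 613.1 -154.9  178. ]
bolt_axis 0.77 [303. 194.] [ 654.5 -148.7   85. ]
lever_tab 0.8 [355. 249.] [ 620.5 -179.4  105. ]
6.2833 [-0.66155614  0.49429263  1.8450401   1.2168295   0.58089186 -0.25365833]
```

View pics/w2.png

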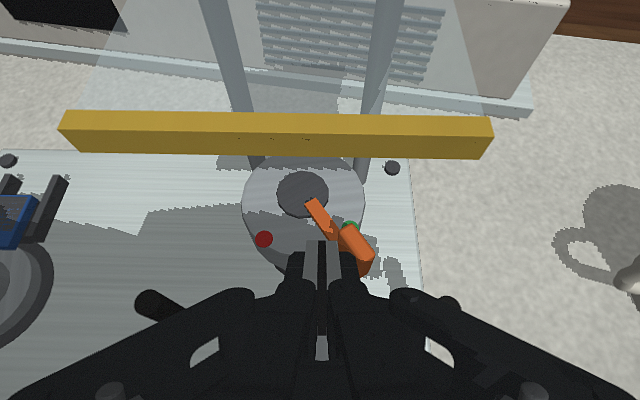

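>>> step_arm(commands="0 0 0.3 0 0 0 0; 0 0 0.6 0 0 0 0; 0 0 0.6 0 0 0 0; 0 0 0.6 0 0 0 0; 0 0 -0.5 0 0 0 0; 0 0 -0.8 -2 0 0 0; 0 0 -0.8 -5 0 0 0; 0 0 -0.8 -8 0 0 0; 0 0 -0.8 -11 0 0 0; 0 0 -0.8 -14 0 0 0; 0 0 -0.8 -16 0 0 0; 0 0 -0.8 -16 0 0 0; 0 0 -0.8 -16 0 0 0")

```text
time_s: 7.37
eef_pos: [492.2, -178.2, 227.8]
ee_rot: [-0.03, 0.923, 0.08, 0.375]
force: [0.9, -0.0, -0.0]
grip_width: 0.003
grip_force: 0.0
```

Run:
```python
from h import *
im=capture("wrist");m=camera_model("wrist")
for n,z in {"lever_tab":105,"handle_grip":70,"bolt_axis":85,"cell_knob":94}.items():
    for d in spot_point("wrist",n)[:1]: print(n,d["score"],at(m,d["xy"],z))
b=np.array([653,-148]);
def grip(h,z,rad=155,fy=.165):  # handle angle
    a=np.pi+fy+h; return [b[0]+rad*np.cos(a),b[1]+rad*np.sin(a),z],fr(fy+h,0)
for h,z in [(.13,140),(.13,72)]: go(*grip(h,z))
```

```text
lever_tab 0.83 [ 618.97768037 -180.53450674  105.        ]
bolt_axis 0.92 [ 649.87505266 -148.27163225   85.        ]
cell_knob 0.63 [583.97869555  51.20371672  94.        ]
cm [-5.31  1.75  6.84] rv [ 0.047 -0.768 -0.116]
cm [-10.04   1.75  11.72] rv [ 0.047 -0.768 -0.116]
```

>>> step_arm(commands="0.65 -0.5 0.2 0.2 0.006 -0.1 -0.015; 0.65 -1.2 0.4 0.8 0.012 -0.2 -0.03; 0.65 -1.8 0.6 1.6 0.018 -0.3 -0.045; 0.65 -2.5 0.8 2.4 0.024 -0.4 -0.06; 0.65 -3.2 1 3.4 0.03 -0.5 -0.075; 0.65 -4 1.3 4.6 0.037 -0.6 -0.09; 0.65 -4.7 1.5 5.8 0.043 -0.7 -0.106; 0.65 -5.3 1.75 6.8 0.047 -0.768 -0.116; 0.65 -5.3 1.75 6.8 0.047 -0.768 -0.116; 0.65 -5.3 1.75 6.8 0.047 -0.768 -0.116; 0.65 -5.3 1.75 6.8 0.047 -0.768 -0.116")

```text
time_s: 8.53
eef_pos: [504.3, -193.4, 141.3]
ee_rot: [0.0, 0.989, 0.147, 0.001]
force: [-0.6, -0.2, -0.1]
grip_width: 0.652
grip_force: 0.0
```

```bash
cat >> h.py <<'E'
b=np.array([652,-148.])
def grip(h,z,rad=155,fy=.165):
    a=np.pi+fy+h; return [b[0]+rad*np.cos(a),b[1]+rad*np.sin(a),z],fr(fy+h,0)
E
python3 - <<'E'
from h import *
im=capture("wrist");cv2.imwrite("pics/w3.png",im[:,:,::-1]);m=camera_model("wrist")
for n,z in {"lever_tab":105,"handle_grip":70,"bolt_axis":85,"cell_knob":94}.items():
    for d in spot_point("wrist",n)[:1]: print(n,d["score"],at(m,d["xy"],z))
print(tcp()[0])
for h,z in [(.13,66)]: go(*grip(h,z))
E
```

```text
lever_tab 0.25 [ 523.29900372 -198.07216871  105.        ]
handle_grip 0.63 [ 513.47607499 -203.89410826   70.        ]
cell_knob 0.18 [ 519.67829781 -198.49873925   94.        ]
[ 504.17589775 -193.86757042  141.92128196]
cm [-0.04 -0.11  7.59] rv [ 0.002 -0.002 -0.001]
```

View pics/w3.png

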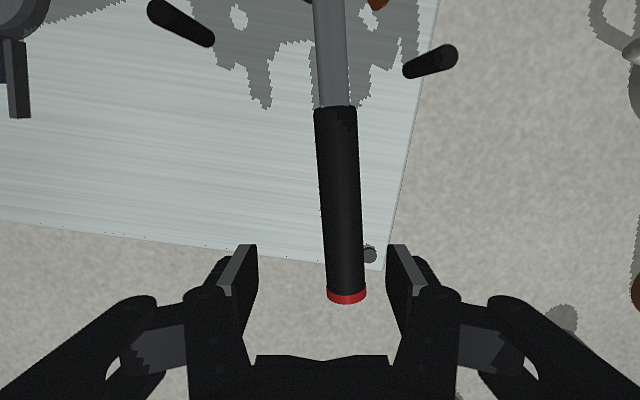

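Run:
```python
from h import *
m=camera_model("wrist")
p=[at(m,u,70) for u in [(335,108),(346,297)]];print(p)
for q in p: d=q[:2]-b;print(np.hypot(*d),np.arctan2(d[1],d[0])%6.283-np.pi-.165)
```

```text
[array([ 567.94351353, -182.71051552,   70.        ]), array([ 459.1279907 , -224.17441651,   70.        ])]
90.9412601872738 0.22642856939492398
207.36960650771323 0.2109583347343507
```

Run:
```python
from h import *
go(*grip(.215,66))
def arc(h0,hs):
    p0,R0=grip(h0,66)
    for h in hs:
        p,Rm=grip(h,66);print(h,np.round(R0.inv().apply(np.array(p)-p0)/10,2),np.round((R0.inv()*Rm).as_rotvec()[2],3))
arc(.215,[.1,0,-.1,-.2,-.3,-.4,-.5,-.6,-.66]);print()
arc(-.66,[-.5,-.4,-.3,-.2,-.1,0,.1,.2,.3,.4,.5,.6,.66])
```

```text
cm [0.02 1.21 7.59] rv [ 0.002 -0.002 -0.086]
0.1 [ 0.1  -1.78 -0.  ] 0.115
0 [ 0.36 -3.31 -0.  ] 0.215
-0.1 [ 0.76 -4.8  -0.  ] 0.315
-0.2 [ 1.32 -6.25 -0.  ] 0.415
-0.3 [ 2.01 -7.63 -0.  ] 0.515
-0.4 [ 2.84 -8.94 -0.  ] 0.615
-0.5 [  3.8  -10.16  -0.  ] 0.715
-0.6 [  4.87 -11.28  -0.  ] 0.815
-0.66 [  5.56 -11.9   -0.  ] 0.875

-0.5 [0.2  2.47 0.  ] -0.16
-0.4 [0.52 3.98 0.  ] -0.26
-0.3 [0.99 5.46 0.  ] -0.36
-0.2 [1.61 6.88 0.  ] -0.46
-0.1 [2.37 8.23 0.  ] -0.56
0 [3.26 9.5  0.  ] -0.66
0.1 [ 4.27 10.68  0.  ] -0.76
0.2 [ 5.39 11.75  0.  ] -0.86
0.3 [ 6.61 12.7   0.  ] -0.96
0.4 [ 7.92 13.52  0.  ] -1.06
0.5 [ 9.31 14.21  0.  ] -1.16
0.6 [10.76 14.76  0.  ] -1.26
0.66 [11.65 15.02  0.  ] -1.32
```

>>> step_arm(commands="0.65 0 0.6 0.3 0 0 -0.05; 0.65 0 1.2 1 0 0 -0.086; 0.65 0 1.2 2.5 0 0 -0.086; 0.65 0 1.2 4 0 0 -0.086; 0.65 0 1.2 5.5 0 0 -0.086; 0.65 0 1.2 6.8 0 0 -0.086; 0.65 0 1.2 7.6 0 0 -0.086; 0.4 0 1.2 7.6 0 0 -0.086; 0.4 0 1.2 7.6 0 0 -0.086; 0.4 0 1.2 7.6 0 0 -0.086; 0.4 0 1.2 7.6 0 0 -0.086")

```text
time_s: 9.7
eef_pos: [508.3, -205.5, 66.2]
ee_rot: [0.001, 0.982, 0.189, 0.001]
force: [0.5, 0.6, -0.1]
grip_width: 0.4
grip_force: 0.0
```

>>> step_arm(commands="0.4 0 -0.8 0 0 0 0.05; 0.4 0.1 -1.8 0 0 0 0.115; 0.4 0.35 -3.3 0 0 0 0.215; 0.4 0.75 -4.8 0 0 0 0.315; 0.4 1.3 -6.25 0 0 0 0.415; 0.4 2 -7.65 0 0 0 0.515; 0.4 2.85 -8.95 0 0 0 0.615; 0.4 3.8 -10.15 0 0 0 0.715; 0.4 4.85 -11.3 0 0 0 0.815; 0.4 5.55 -11.9 0 0 0 0.875; 0.4 5.55 -11.9 0 0 0 0.875; 0.4 5.55 -11.9 0 0 0 0.875; 0.4 5.55 -11.9 0 0 0 0.875")

```text
time_s: 10.78
eef_pos: [515.2, -74.5, 65.4]
ee_rot: [0.0, 0.97, -0.244, 0.001]
force: [0.5, 0.3, 0.2]
grip_width: 0.401
grip_force: 0.0
```

>>> step_arm(commands="0.4 0.05 1.2 0 0 0 -0.08; 0.4 0.2 2.45 0 0 0 -0.16; 0.4 0.5 4 0 0 0 -0.26; 0.4 1 5.45 0 0 0 -0.36; 0.4 1.6 6.9 0 0 0 -0.46; 0.4 2.35 8.25 0 0 0 -0.56; 0.4 3.25 9.5 0 0 0 -0.66; 0.4 4.25 10.7 0 0 0 -0.76; 0.4 5.4 11.75 0 0 0 -0.86; 0.4 6.6 12.7 0 0 0 -0.96; 0.4 7.9 13.5 0 0 0 -1.06")

```text
time_s: 11.7
eef_pos: [519.6, -230.7, 65.2]
ee_rot: [-0.001, 0.96, 0.282, -0.0]
force: [-3.1, 5.7, 4.3]
grip_width: 0.402
grip_force: 3.5
```

>>> step_arm(commands="0.4 0.1 1.55 0 0 0 -0.1; 0.4 0.4 3.05 0 0 0 -0.2; 0.4 0.6 3.95 0 0 0 -0.26; 0.4 0.6 3.95 0 0 0 -0.26; 0.4 0.6 3.95 0 0 0 -0.26")

```text
time_s: 12.12
eef_pos: [546.0, -260.9, 65.0]
ee_rot: [0.0, 0.916, 0.4, -0.0]
force: [-3.6, 0.5, -0.9]
grip_width: 0.4
grip_force: 1.3
```

Run:
```python
from h import *
print(sense()["force"],tcp()[0])
for n in ["scene","top"]:
    im=capture(n);cv2.imwrite(f"pics/{n}1.png",im[:,:,::-1])
a=cv2.imread("pics/scene0.png")[200:280,230:390];c=cv2.imread("pics/scene1.png")[200:280,230:390]
cv2.imwrite("pics/cmp.png",cv2.resize(np.vstack([a,c]),None,fx=3.7,fy=3.7,interpolation=cv2.INTER_CUBIC))
def rel(p,Rm):go(p,Rm)
go(*grip(-.66,66))
```

```text
[-3.57998098  0.52104261 -0.8903876 ] [ 546.04412844 -260.89677986   64.95892609]
cm [ 11.57 -14.88  -0.09] rv [ 1.000e-03 -0.000e+00  1.319e+00]
```

View pics/cmp.png

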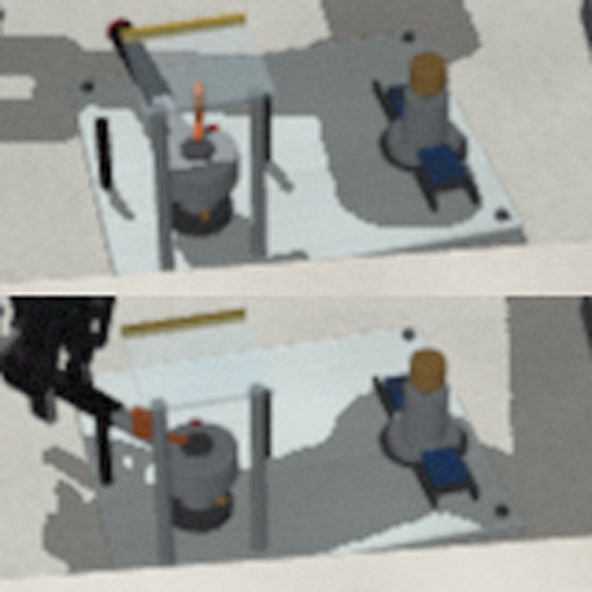

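>>> step_arm(commands="0.4 0.1 -1.55 0 0 0 0.1; 0.4 0.3 -3.1 0 0 0 0.2; 0.4 0.7 -4.6 0 0 0 0.3; 0.4 1.2 -6.05 0 0 0 0.4; 0.4 1.9 -7.45 0 0 0 0.5; 0.4 2.7 -8.75 0 0 0 0.6; 0.4 3.65 -10 0 0 0 0.7; 0.4 4.7 -11.1 0 0 0 0.8; 0.4 5.85 -12.15 0 0 0 0.9; 0.4 5.85 -12.15 0 0 0 0.9; 0.4 4.7 -11.1 0 0 0 0.8; 0.4 3.65 -10 0 0 0 0.7; 0.4 2.7 -8.75 0 0 0 0.6; 0.4 1.9 -7.45 0 0 0 0.5; 0.4 1.2 -6.05 0 0 0 0.4; 0.4 0.7 -4.6 0 0 0 0.3; 0.4 0.3 -3.1 0 0 0 0.2; 0.4 0.1 -1.55 0 0 0 0.1; 0.4 0 -0.3 0 0 0 0.02; 0.4 0 -0.3 0 0 0 0.02")

```text
time_s: 13.88
eef_pos: [544.8, -259.9, 65.2]
ee_rot: [0.0, 0.919, 0.394, 0.0]
force: [-3.1, 0.4, 1.4]
grip_width: 0.398
grip_force: 1.4
```

>>> step_arm(commands="0.4 0 -0.4 0 0 0 0; 0.6 0 -0.4 0 0 0 0; 0.6 0 -0.4 0 0 0 0; 0.6 0 -0.4 -3 0 0 0; 0.6 0 -0.4 -6 0 0 0; 0.6 0 -0.4 -9 0 0 0; 0.6 0 -0.4 -12 0 0 0; 0.6 0 -0.4 -15 0 0 0; 0.6 0 -0.4 -18 0 0 0; 0.6 0 -0.4 -18 0 0 0")

```text
time_s: 14.72
eef_pos: [543.0, -256.2, 252.0]
ee_rot: [0.006, 0.92, 0.392, 0.003]
force: [1.0, -0.2, 0.7]
grip_width: 0.6
grip_force: 0.0
```

Run:
```python
from h import *
print(sense()["force"],tcp()[0])
# view pose for cell: camera ahead of tool, tilt; tool behind the cell
go([490,50,300],fr(.05,0)); go([580,52,200],fr(.165,0))
```

```text
[ 0.95619556 -0.1910082   0.68523007] [ 543.02677726 -256.16925517  252.03186068]
cm [ 18.41 -24.97  -5.08] rv [ 0.011 -0.006  0.755]
cm [ 24.78 -18.75   5.01] rv [ 0.012 -0.006  0.64 ]
```

>>> step_arm(commands="0.7 2 -2.7 -1.5 0 0 0.08; 0.7 4 -5.4 -3 0 0 0.16; 0.7 6 -8.1 -4 0 0 0.25; 0.7 8 -10.8 -5 0 0 0.33; 0.7 10 -13.5 -5 0 0 0.41; 0.7 12 -16.2 -5 0 0 0.5; 0.7 14 -19 -5 0 0 0.58; 0.7 16 -21.7 -5 0 0 0.66; 0.7 18.4 -25 -5 0.01 -0.005 0.755; 0.7 18.4 -25 -5 0.01 -0.005 0.755; 0.7 18.4 -25 -5 0.01 -0.005 0.755; 0.7 18.4 -25 -5 0.01 -0.005 0.755")

```text
time_s: 15.72
eef_pos: [488.7, 50.2, 294.9]
ee_rot: [-0.003, 1.0, 0.026, -0.003]
force: [1.0, 0.5, -0.0]
grip_width: 0.697
grip_force: 0.0
```

Run:
```python
from h import *
print(tcp()[0]);m=camera_model("wrist");im=capture("wrist");cv2.imwrite("pics/w4.png",im[:,:,::-1])
for n,z in {"cell":15,"cell_knob":94,"tray":0}.items():
    for d in spot_point("wrist",n)[:2]: print(n,d["score"],d["xy"],at(m,d["xy"],z))
go([580,52,180],fr(.165,0))
for n,z in {"tray":0,"lever_tab":105}.items():
  for c in ["top","scene"]:
    capture(c);m=camera_model(c)
    for d in spot_point(c,n)[:1]: print(c,n,d["score"],at(m,d["xy"],z))
```

```text
[488.70543166  50.21639462 294.86482473]
cell 0.57 [323.2, 74.8] [582.21780779  54.58981297  15.        ]
cell_knob 0.69 [326.9, 69.0] [582.35236154  51.22650965  94.        ]
cell_knob 0.31 [112.4, 175.2] [476.74022747 250.69641895  94.        ]
tray 0.81 [77.1, 16.9] [629.79383526 327.18754776   0.        ]
cm [ 9.19  0.26 11.42] rv [-0.007  0.007 -0.116]
top tray 0.82 [623.83700992 315.70972729   0.        ]
scene tray 0.84 [636.87845969 328.21386448   0.        ]
scene lever_tab 0.68 [ 631.61942559 -194.31781954  105.        ]
```

View pics/w4.png

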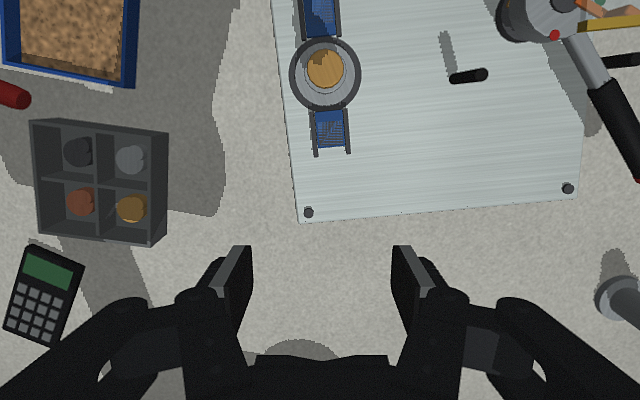

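>>> step_arm(commands="0.75 3 0 3 0 0 -0.05; 0.75 6 0.1 6 0 0 -0.1; 0.75 8.5 0.1 9 -0.007 0.007 -0.116; 0.75 9.35 0.1 11.5 -0.007 0.007 -0.116; 0.75 9.35 0.1 14 -0.007 0.007 -0.116; 0.75 9.35 0.1 16.5 -0.007 0.007 -0.116; 0.75 9.35 0.1 18.4 -0.007 0.007 -0.116; 0.75 9.35 0.1 19.3 -0.007 0.007 -0.116; 0.75 9.35 0.1 19.3 -0.007 0.007 -0.116; 0.75 9.35 0.1 19.3 -0.007 0.007 -0.116")

```text
time_s: 17.15
eef_pos: [581.1, 55.2, 102.1]
ee_rot: [0.0, 0.997, 0.083, 0.001]
force: [0.1, 0.3, 0.4]
grip_width: 0.751
grip_force: 0.0
```

Run:
```python
from h import *
print(sense()["force"]);t,r=tcp();print(t,r.as_matrix()[:,2]);capture("wrist");m=camera_model("wrist")
for n,z in {"cell":15,"cell_knob":94}.items():
    for d in spot_point("wrist",n)[:1]: print(n,d["score"],d["xy"],at(m,d["xy"],z))
for d in trace("wrist","cell")[:1]: print(d["rect"],proj(m,[582,52,94]))
```

```text
[0.07810576 0.26426691 0.40716348]
[581.14028648  55.15327862 102.06274698] [ 1.10317080e-03 -5.17571473e-04 -9.99999258e-01]
cell 0.92 [323.3, 210.1] [582.73656822  53.83144185  15.        ]
cell_knob 0.95 [328.8, 268.0] [582.24376202  51.83873205  94.        ]
[324.5, 240.1, 105.4, 154.4] [328.32329189 268.46231747]
```

>>> step_arm(commands="0.75 0.1 0.3 0.05 0 0 0; 0.5 0.1 0.3 0.05 0 0 0; 0.3 0.1 0.3 0.05 0 0 0; 0.25 0.1 0.3 0.05 0 0 0; 0.25 0.1 0.3 0.05 0 0 0; 0.25 0.1 0.3 0.05 0 0 0; 0.25 0.1 0.3 0.05 0 0 0; 0.25 0.1 0.3 0.05 0 0 0", newtons=40)

```text
time_s: 18.02
eef_pos: [582.4, 52.5, 101.1]
ee_rot: [0.0, 0.997, 0.083, 0.0]
force: [-1.0, 1.2, 4.3]
grip_width: 0.358
grip_force: 39.5
```

>>> step_arm(commands="0.25 0 0 -0.5 0 0 0; 0.25 0 0 -1.2 0 0 0; 0.25 0 0 -2.5 0 0 0; 0.25 0 0 -4 0 0 0; 0.25 0 0 -6 0 0 0; 0.25 0 0 -8 0 0 0; 0.25 0 0 -10 0 0 0; 0.25 0 0 -12 0 0 0; 0.25 0 0 -12 0 0 0; 0.25 0 0 -12 0 0 0")

```text
time_s: 18.85
eef_pos: [582.3, 52.5, 221.1]
ee_rot: [0.0, 0.997, 0.083, 0.001]
force: [0.1, -1.1, -2.9]
grip_width: 0.36
grip_force: 40.0
```

Run:
```python
from h import *
s=sense();print(s["force"],s["grip_width"],s["joints"])
for c in ["wrist","top","scene"]:
    im=capture(c);m=camera_model(c)
    for d in spot_point(c,"tray")[:1]: print(c,d["score"],at(m,d["xy"],0))
    for d in trace(c,"tray")[:1]:
        print(d["rect"]); ct=max(cv2.findContours(d["mask"].astype(np.uint8),0,2)[0],key=cv2.contourArea)
        P=np.array([at(m,p[0],25)[:2] for p in ct],np.float32);print(cv2.minAreaRect(P))
go([627,323,220],fr(.165,0))
```

```text
[ 0.05479752 -1.14504202 -2.91627316] 0.35963278617675476 [-1.10268222e-01  4.64112262e-01  1.35204796e+00 -3.94258071e-04
  1.32390493e+00  1.29410935e+00]
wrist 0.73 [630.43335991 323.87680522   0.        ]
[62.3, 83.5, 123.5, 162.9]
((626.1923217773438, 296.2445373535156), (101.17015075683594, 129.4111785888672), 81.51287841796875)
top 0.96 [624.70530621 322.79880892   0.        ]
[332.5, 167.0, 128.4, 112.4]
((592.0159912109375, -104.40463256835938), (314.5636901855469, 350.546630859375), 8.322271347045898)
scene 0.88 [621.46261583 344.21771103   0.        ]
[431.8, 244.8, 50.5, 33.2]
((645.111328125, 320.7865295410156), (137.84181213378906, 155.76071166992188), 82.45968627929688)
cm [  8.91 -25.94   0.04] rv [0.    0.    0.001]
```

>>> step_arm(commands="0.25 0.5 -1.5 0 0 0 0; 0.25 1.3 -4 0 0 0 0; 0.25 2.3 -7 0 0 0 0; 0.25 3.3 -10 0 0 0 0; 0.25 4.4 -13 0 0 0 0; 0.25 5.5 -16 0 0 0 0; 0.25 6.5 -19 0 0 0 0; 0.25 7.5 -22 0 0 0 0; 0.25 8.3 -24.3 0 0 0 0; 0.25 8.9 -25.9 0 0 0 0; 0.25 8.9 -25.9 0 0 0 0; 0.25 8.9 -25.9 0 0 0 0; 0.25 8.9 -25.9 3 0 0 0; 0.25 8.9 -25.9 5 0 0 0; 0.25 8.9 -25.9 5 0 0 0; 0.25 8.9 -25.9 5 0 0 0")

```text
time_s: 20.63
eef_pos: [627.0, 321.5, 170.5]
ee_rot: [0.0, 0.997, 0.083, -0.001]
force: [-0.5, -1.3, -2.2]
grip_width: 0.359
grip_force: 40.1
```

Run:
```python
from h import *
s=sense();t,r=tcp();print(t,r.as_matrix()[:,2],s["force"],s["grip_width"],s["joints"])
im=capture("wrist");cv2.imwrite("pics/w5.png",im[:,:,::-1]);m=camera_model("wrist")
for d in spot_point("wrist","tray")[:1]: print(d["score"],d["xy"],at(m,d["xy"],0))
for u in [(x,y) for x in (-65,65) for y in (-65,65)]: print(proj(m,[627+u[0],324+u[1],25]))
```

```text
[627.00537343 321.52581586 170.54329053] [-0.00127415 -0.00110245 -0.99999858] [-0.46215077 -1.29065751 -2.20480959] 0.3593811687879098 [ 3.08251530e-01  7.83033836e-01  9.52188237e-01 -6.72824512e-04
  1.40791919e+00  1.71377285e+00]
[380.76183736 273.84672748]
[229.92633302 250.82477311]
[416.46264358 121.39356972]
[246.64016907  92.0406655 ]
```

View pics/w5.png

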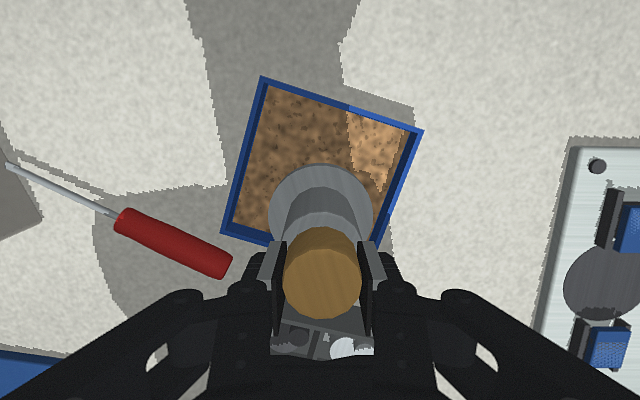

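Run:
```python
from h import *
m=camera_model("wrist")
a,c,d=[at(m,u,25) for u in [(262,77),(423,130),(222,233)]];print(a,c,d,np.linalg.norm(a-c),np.linalg.norm(a-d),(c+d)/2)
go([*((c+d)/2)[:2],95])
```

```text
[704.92073328 379.48805166  25.        ] [686.97935166 252.660073    25.        ] [577.06481698 397.53809795  25.        ] 128.09070748307764 129.12373717622728 [632.02208432 325.09908547  25.        ]
cm [ 0.43 -0.22  7.8 ] rv
```

>>> step_arm(commands="0.25 0.4 -0.25 1 0 0 0; 0.25 0.4 -0.25 2.5 0 0 0; 0.25 0.4 -0.25 4 0 0 0; 0.25 0.4 -0.25 5.5 0 0 0; 0.25 0.4 -0.25 6.5 0 0 0; 0.25 0.4 -0.25 7.1 0 0 0; 0.25 0.4 -0.25 7.5 0 0 0; 0.25 0.4 -0.25 7.6 0 0 0; 0.25 0.4 -0.25 7.6 0 0 0; 0.25 0.4 -0.25 7.6 0 0 0")

```text
time_s: 21.57
eef_pos: [631.0, 325.8, 95.7]
ee_rot: [0.0, 0.997, 0.083, 0.001]
force: [-0.5, 0.8, -2.6]
grip_width: 0.354
grip_force: 40.3
```

>>> step_arm(commands="0.25 0 0 0.1 0 0 0; 0.25 0 0 0.2 0 0 0; 0.25 0 0 0.3 0 0 0; 0.25 0 0 0.35 0 0 0; 0.25 0 0 0.35 0 0 0; 0.25 0 0 0.35 0 0 0")

```text
time_s: 22.07
eef_pos: [630.6, 325.7, 91.3]
ee_rot: [0.0, 0.997, 0.083, 0.0]
force: [0.2, 0.4, -2.1]
grip_width: 0.361
grip_force: 40.3
```

>>> step_arm(commands="0.25 0 0 0.1 0 0 0; 0.25 0 0 0.1 0 0 0; 0.25 0 0 0.1 0 0 0")

```text
time_s: 22.32
eef_pos: [630.7, 325.7, 90.3]
ee_rot: [0.0, 0.997, 0.083, 0.0]
force: [0.2, 0.3, -1.6]
grip_width: 0.363
grip_force: 40.5
```

>>> step_arm(commands="0.25 0 0 0.1 0 0 0; 0.25 0 0 0.1 0 0 0; 0.25 0 0 0.1 0 0 0")

```text
time_s: 22.57
eef_pos: [630.9, 325.9, 90.2]
ee_rot: [0.0, 0.997, 0.083, 0.001]
force: [-2.5, 0.9, 4.0]
grip_width: 0.357
grip_force: 40.7
```

Contact. Release slowly, then rise.

>>> step_arm(commands="0.42 0 0 0 0 0 0; 0.5 0 0 0 0 0 0; 0.6 0 0 0 0 0 0; 0.7 0 0 0 0 0 0; 0.7 0 0 0 0 0 0; 0.7 0 0 -1 0 0 0; 0.7 0 0 -3 0 0 0; 0.7 0 0 -6 0 0 0; 0.7 0 0 -9 0 0 0; 0.7 0 0 -12 0 0 0; 0.7 0 0 -12 0 0 0; 0.7 0 0 -12 0 0 0")

```text
time_s: 23.57
eef_pos: [631.1, 326.0, 212.0]
ee_rot: [-0.0, 0.997, 0.083, 0.002]
force: [-0.4, -0.1, -0.8]
grip_width: 0.7
grip_force: 0.0
```

Run:
```python
from h import *
print(tcp()[0],sense()["force"])
im=capture("wrist");cv2.imwrite("pics/w6.png",im[:,:,::-1]);m=camera_model("wrist")
for n,z in {"cell":5,"cell_knob":84,"tray":0}.items():
    for d in spot_point("wrist",n)[:1]: print(n,d["score"],at(m,d["xy"],z))
```

```text
[631.11718844 325.9569506  212.00103668] [-0.39034334 -0.07346307 -0.82362471]
cell 0.58 [630.85602985 326.28686968   5.        ]
cell_knob 0.72 [630.55375378 325.89624572  84.        ]
```

View pics/w6.png

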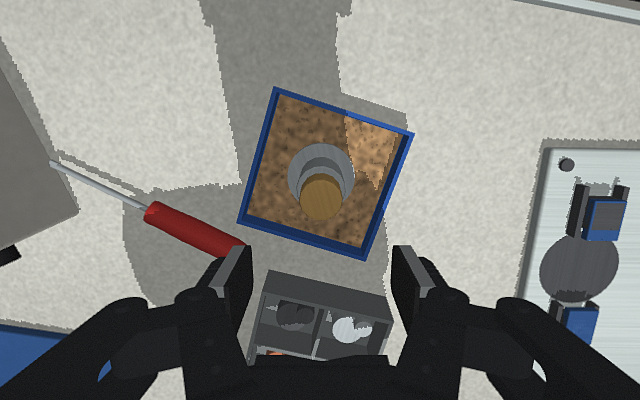

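The cell stands upright near the middle of the tray, with its knob at about (321,198) px. The gripper is clear of it.

```bash
python3 -c "
from rig import *
print(finish_job())"
```

```text
the job is handed in; nothing more can be done
None
```

I flipped the lever, loosened the bolt in two strokes, and set the cell down upright near the centre of the tray; the job is handed in at about 24 s of the 72 s, but no verdict came back.

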